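Load a station kit tray from the back and shut its sloping cover

TASK

Make up the kit tray: stand the two glue bottles in the two large round pockets of the back row, then the glue stick from the front of the bench in the small round pocket of the middle row, then lay the stapler in the long front pocket, working strictly from the tall back row to the low front row so that nothing is ever put in ahead of a taller row that is not yet complete. Everything must sit right down in its pocket; then bring the clear sloping cover down until it is fully shut. Do not tip any bottle or glue stick over, and leave the tape measure, the tin, the mug and the brown tape roll where they are.

Things in the scene. Friction and masses are not known exactly. Their poses are not given: they have to be found in the camera images.
- tray: Fixed kit tray: blue shell 209 x 180 x 34 mm, dark foam insert; x -102..+107, y -90..+90 mm about its origin (on the bench). +x to its back (hinge side, away from the robot), +y to its left. Foam top 30 mm, pocket floors 10 mm above the bench. Back row x +54: round 50 mm pockets at y +40, -40. Middle row x -6: round 35 mm pocket at y 0. Front x -68, y 0: long pocket 44 (x) x 152 (y) mm
- pocket_bottle_l (a point): Centre of the floor of the left large round pocket (back row, 50 mm diameter, 20 mm deep); axes as the tray's
- pocket_bottle_r (a point): Centre of the floor of the right large round pocket (back row)
- pocket_glue (a point): Centre of the floor of the small round pocket (middle row, mid-width, 35 mm diameter, 20 mm deep)
- pocket_stapler (a point): Centre of the floor of the long front pocket (44 x 152 mm, long way along tray y, 20 mm deep)
- cover (a joint): Angle of the clear cover (rad): 0 shut, 1.75 open stop; starts at 1.58 to 1.70. Stiff hinge along tray y: it stays wherever left, 2 to 4 N at the bar move it. A hollow 3 mm wedge, white edges, 209 x 180 mm, 48 mm high in front, sloping up to 119 mm over its back 75 mm, on the rim 36 mm above the bench; shut, only the back row has room for bottles. Open, its front edge stands 245 mm above the bench
- cover_hinge (a point): Point on the hinge line of the cover, mid-width: tray x +107 mm, 36 mm above the bench
- cover_handle (a point): Centre of the cover's red bar: 10 mm thick, 96 mm long along tray y, on black posts 42 mm either side of its middle, 32 mm out from the cover's front edge (27 mm free gap). At cover angle a it is at tray x = 107 - 241 cos a + 10 sin a, height = 36 + 241 sin a + 10 cos a (mm): shut at tray x -134, height 46
- bottle_a: Glue bottle with an orange label and white nozzle, standing, 128 mm high; body 42 mm diameter to 87 mm height, above it the neck and nozzle within 26 mm; origin at the centre of its underside, z up; 0.09 kg. Either bottle may go in either large pocket.
- bottle_b: A second glue bottle just like bottle_a
- glue_stick: White glue stick with a teal band, standing, 27 mm diameter, 90 mm high; origin at the centre of its underside; 0.035 kg. Not the like one far back beside the label printer, which is no part of this.
- stapler: Blue and black desk stapler lying on its base, 34 (x) x 142 (y) x 54 mm high; origin at the centre of its underside, y along its length; the base is 34 mm wide to 8 mm height, the blue arm 30 mm wide from 22 to 54 mm height, the arm does not move; 0.28 kg. It may lie either way round in its pocket.
- tape_measure: Bystander: grey tape measure 39 x 81 x 62 mm high, origin at the centre of its underside, y along its length. Leave it.
- tin: Bystander: round tin with a grey body and white lid, 56 mm diameter, 41 mm high, origin at the centre of its underside. Leave it.
- mug: Bystander: white mug 92 x 127 (with handle) x 95 mm high, origin under its middle. Leave it.
- tape_roll: Bystander: brown tape roll lying flat, 114 mm diameter x 50 mm high. Leave it.

How it is judged:
On the way, in this order (a step that is already met when the one before it is completed fails the run):
1. both bottles stand seated in the back row (x of bottle_a in the frame of tray between 0.044 and 0.064 m and y of bottle_a in the frame of tray between -0.055 and 0.055 m and z of bottle_a in the frame of tray between 0.006 and 0.0145 m and angle between each of bottle_a, bottle_b's own z axis and vertical below 0.12 rad and linear speed of each of bottle_a, bottle_b below 0.03 m/s and x of bottle_b in the frame of tray between 0.044 and 0.064 m and y of bottle_b in the frame of tray between -0.055 and 0.055 m and z of bottle_b in the frame of tray between 0.006 and 0.0145 m), for 0.2 s.
2. the glue stick stands seated in the middle row (x of glue_stick in the frame of tray between -0.016 and 0.004 m and y of glue_stick in the frame of tray between -0.055 and 0.055 m and z of glue_stick in the frame of tray between 0.006 and 0.0145 m and angle between glue_stick's own z axis and vertical below 0.12 rad and linear speed of glue_stick below 0.03 m/s), for 0.2 s.
3. the stapler lies seated in the front pocket (x of stapler in the frame of tray between -0.08 and -0.056 m and y of stapler in the frame of tray between -0.055 and 0.055 m and z of stapler in the frame of tray between 0.006 and 0.0145 m and angle between stapler's own z axis and vertical below 0.12 rad and linear speed of stapler below 0.03 m/s and angle between the y axis of stapler and the y axis of tray, either way round below 0.2 rad), for 0.2 s.
4. the cover is fully shut (value of joint cover below 0.04 rad), for 0.2 s.
At the end, for the whole second after the job is handed in: Bottles in the back and glue stick in the middle row (10 mm of the row line, on the pocket floor, upright within 0.12 rad), stapler on the floor of the front pocket (12 mm, level, lengthwise within 0.2 rad), all at rest; cover shut (under 0.04 rad) (all of step 1 and all of step 2 and all of step 3 and value of joint cover below 0.04 rad); the robot touches nothing.
It fails at once if a glue stick or the stapler is put down in the tray before both bottles stand in the back row (((x of glue_stick in the frame of tray between -0.105 and 0.11 m and y of glue_stick in the frame of tray between -0.095 and 0.095 m and height (world z) of glue_stick below 0.04 m) or (x of stapler in the frame of tray between -0.105 and 0.11 m and y of stapler in the frame of tray between -0.095 and 0.095 m and height (world z) of stapler below 0.04 m)) and not (x of bottle_a in the frame of tray between 0.034 and 0.074 m and y of bottle_a in the frame of tray between -0.065 and 0.065 m and height (world z) of each of bottle_a, bottle_b below 0.03 m and x of bottle_b in the frame of tray between 0.034 and 0.074 m and y of bottle_b in the frame of tray between -0.065 and 0.065 m)).
It fails at once if the stapler is put down in the tray before the glue stick stands in the middle row ((x of stapler in the frame of tray between -0.105 and 0.11 m and y of stapler in the frame of tray between -0.095 and 0.095 m and height (world z) of stapler below 0.04 m) and not (x of glue_stick in the frame of tray between -0.026 and 0.014 m and y of glue_stick in the frame of tray between -0.065 and 0.065 m and height (world z) of glue_stick below 0.03 m)).
It fails at once if a bottle or glue stick is tipped over (more than 0.7 rad) (angle between any of bottle_a, bottle_b, glue_stick's own z axis and vertical above 0.7 rad).
It fails at once if the tape measure, tin, mug or tape roll is moved by more than 25 mm (distance of any of tape_measure, tin, mug, tape_roll from where it was at the start of the episode above 0.025 m).
It also fails if it takes over 72 s, if anything falls off the work surface, if the arm or the gripper's body presses on something with over 40 N, if the wrist force passes 120 N, or if a joint passes its speed limit or range.

ROBOT

A 6-joint arm with a two-finger parallel gripper is mounted at the origin on a cart in front of the work surface, level with it; the furniture and walls round the work are solid. World frame = base frame: x ahead of the robot, y to its left, z up, the work surface at z = 0. Lengths are in m, angles in rad, forces in N, time in s.
With the tool pointing down it reaches from about 0.325 to 0.75 m from the base axis. Payload 7.6 kg.
Tool frame: the origin (TCP) lies at the very end of the fingers, on their centre line; the grasp point (between the pads) lies 19 mm behind it; z points along the fingers, y is the line along which they close (so a half turn about z gives the same grasp; the last joint's range is limited). The gripper opens to 85 mm and grips with 20 to 120 N. Pads are 22 mm wide; open, the fingers measure 114 mm over their backs; the gripper's body (76 mm by 85 mm) begins 54 mm behind the grasp point. The pads swing forward as they close: fully open they stand 13 mm farther back than shut.
Start: joints at [-1.244, 0.052, 1.401, -0, 1.689, -0.07], TCP at [0.203, -0.484, 0.209] pointing down, gripper open.
Joint ranges: [-2.9, 2.9], [-0.91, 2.17], [0.12, 2.37], [-1.06, 4.2], [0.26, 2.73], [-2.93, 2.93]. Speed limits (rad/s): [2.57, 2.57, 3.01, 3.14, 3.14, 3.14].

INTERFACE

Orientations are given as a unit quaternion [x, y, z, w].
In Python, from workcell import readout, viewer, ctrl gives the robot as it stands.
- The arm moves only by the tool arm_command, never from a script. Its argument "moves" is a list of rows, each a list of 7 numbers: the opening, from 0 (shut) to 1 (fully open), then the shift along the tool's x, y, z in m, then the turn, a rotation vector about the tool's x, y, z in degrees. In form: [[jaw, tx, ty, tz, ax, ay, az], ...]. A call has 1 to 20 rows; each row is the pose to reach, as a shift and turn from the pose commanded when the call began, along the tool's axes at that moment; what a row does not reach only later rows make up. A row lasts 1/10 s, in which the tool goes at most 50 mm and 8.59 degrees, less where a joint would pass 70% of its speed; a pose out of reach is approached as far as the arm can. A call with a gripper value outside its range is refused whole. The fingers move at their own pace and stop on an object; "force" is the grip in N (left out, the last holds). Time passes only in rows, so rows that repeat a pose let the fingers close. It gives the time, the measured TCP pose, the force, the opening and the grip force at its end, in the units of the state.
- readout.get_state(): the state, without advancing time (a new reading comes with each control period).
- viewer.snapshot(name): name is "scene" or "top" or "wrist"; returns a dict with "img" (400x640x3 uint8, red, green, blue), "range_z" (400x640 float32, m along the optical axis (not along the pixel's ray), 0 where there is no reading), "fx", "fy", "cx", "cy" (pixels), "rvec" (rotation vector, rad) and "tvec" (3), from world to camera coordinates, as OpenCV has them. Camera axes: x right, y down, z forward; pixel columns grow to the right and rows downward; lengths in m; the calibration is good to about 2 mm. A picture is of the moment at which its call begins.
- ctrl.sign_off(): hands the job in; it is judged then, once.
The state is a dict: "clock": time; "qpos": joint angles; "qd": joint speeds; "joint_efforts": joint torques, N m; "position": TCP position; "ee_rot": TCP orientation; "wrist_force": force on the tool from outside, world axes, zero at the start; "wrist_torque": the same for the moment, N m; "grip_width": finger opening in m; "grasp_force": force on a finger pad.
Only numpy, scipy, OpenCV 4.12 (cv2) and the standard library are available. Lean on these libraries where they do the work, as an engineer would, in place of code of your own. Each camera call takes 0.05 s, during which the arm holds its last target. There are 200 camera calls.

## Working session

There is one attempt and no reset: what is moved stays moved. The work goes in short steps, Python scripts to look and compute and a tool call to move; the robot and the scene stay as the last step left them, time stands still between calls to the robot, and variables do not carry over. Pictures are saved under pics/ and viewed, at most 13 in all, crops included, and the job is handed in when it is done.

Besides the shell and the picture viewer there is one more tool, called after ">>>" as name([rows], argument=value, ...), one row to a line, values as JSON. arm_command: Moves the arm, as the interface text tells. Its arguments: {"type":"object","properties":{"moves":{"type":"array"},"force":{"type":"number"}},"required":["moves"]}

```bash
mkdir -p pics; cat > h.py <<'E'
import numpy as np,cv2,pickle
from workcell import readout,viewer,ctrl
from scipy.spatial.transform import Rotation as R
def snap(n,f):
    s=viewer.snapshot(n); cv2.imwrite(f'pics/{f}.png',s['img'][:,:,::-1]); pickle.dump(s,open(f'pics/{f}.pkl','wb')); return s
def load(f): return pickle.load(open(f'pics/{f}.pkl','rb'))
def cloud(s):
    z=s['range_z'];v,u=np.mgrid[:z.shape[0],:z.shape[1]]
    P=np.stack([(u-s['cx'])/s['fx']*z,(v-s['cy'])/s['fy']*z,z],-1)
    Rm=cv2.Rodrigues(np.array(s['rvec'],float))[0]
    W=(P-np.array(s['tvec']).ravel())@Rm
    W[z<=0]=np.nan
    return W
def proj(s,p): 
    return cv2.projectPoints(np.array(p,float).reshape(-1,3),np.array(s['rvec'],float),np.array(s['tvec'],float),np.array([[s['fx'],0,s['cx']],[0,s['fy'],s['cy']],[0,0,1.]]),None)[0].reshape(-1,2)
E
python3 - <<'E'
from h import *
a=snap('scene','scene0')
b=snap('top','top0')
for s in (a,b):
    print(s['fx'],s['rvec'],s['tvec'])
st=readout.get_state();print(st['clock'],st['position'],st['ee_rot'],st['qpos'])
E
```

```text
394.85631324872486 [ 0.96219247 -2.55028808  0.92531966] [0.3699179  0.29045493 1.03372446]
398.20124970214584 [ 2.1717694  -2.1939822   0.06929181] [0.01071916 0.54418373 1.3515388 ]
0.1 [ 0.20280905 -0.48391216  0.20785691] [ 9.80389412e-01  1.97068770e-01 -8.70895559e-05 -7.01948401e-04] [-1.24431985e+00  5.27624130e-02  1.40163451e+00  6.65502164e-06
  1.68861038e+00 -7.02571580e-02]
```

View pics/top0.png

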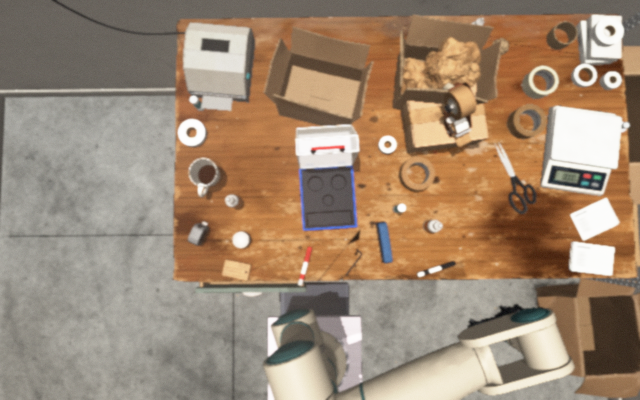

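View pics/scene0.png

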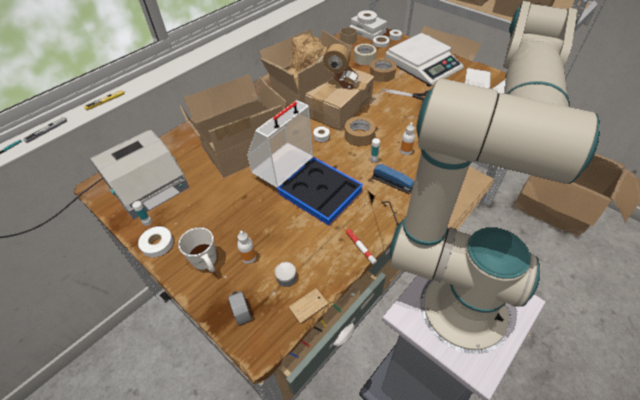

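The top view shows the tray around (328,200), bottles at (232,200) and (434,226), the glue stick at (401,208) and the stapler at (384,242). The tape roll is at (416,173) and the mug at (204,175). Next I take positions from the depth clouds.

```bash
python3 - <<'E'
from h import *
A=cloud(load('top0'));B=cloud(load('scene0'))
def box(c,r=12):
    return A[c[1]-r:c[1]+r,c[0]-r:c[0]+r].reshape(-1,3)
def rep(n,p):
    print(n,len(p),'med',np.nanmedian(p,0).round(4),'min',np.nanmin(p,0).round(3),'max',np.nanmax(p,0).round(3))
for n,c,r,lo in [('bL',(232,200),10,.02),('bR',(434,226),11,.02),('glue',(401,208),9,.02),('stap',(384,242),26,.02),('roll',(416,173),20,.02),('tin',(241,240),12,.02),('tm',(198,232),14,.02)]:
    p=box(c,r);p=p[p[:,2]>lo];rep(n,p)
    q=B.reshape(-1,3);c0=np.nanmedian(p,0);rr=.09 if n=='stap' else .045
    q=q[(q[:,2]>.015)&(q[:,2]<.2)&(np.hypot(*(q[:,:2]-c0[:2]).T)<rr)]
    if len(q): rep('  sc',q)
    if n[0]=='b' or n=='glue':
        for z0,z1 in((.02,.08),(.082,.095),(.1,.14)):
            m=q[(q[:,2]>z0)&(q[:,2]<z1)]
            if len(m)>3:
              # circle fit fixed-free
              M=np.c_[2*m[:,:2],np.ones(len(m))];s=np.linalg.lstsq(M,(m[:,:2]**2).sum(1),rcond=None)[0]
              print('   fit',z0,s[:2].round(4),np.sqrt(s[2]+s[0]**2+s[1]**2).round(4),len(m))
    if n=='stap':
        p=q[q[:,2]>.048];rep(' sttop',p)
        r_=cv2.minAreaRect((p[:,:2]*1000).astype(np.float32));print(r_)
        p=box(c,r);p=p[p[:,2]>.045];print(cv2.minAreaRect((p[:,:2]*1000).astype(np.float32)))
# tray: blue pixels
s=load('top0');im=s['img'].astype(int)
m=(im[:,:,2]>110)&(im[:,:,2]>im[:,:,0]+60);m[:, :290]=0;m[:,365:]=0;m[:150]=0;m[235:]=0
p=A[m];p=p[(p[:,2]>.025)&(p[:,2]<.045)];rep('tray',p);print(cv2.minAreaRect((p[:,:2]*1000).astype(np.float32)))
s=load('scene0');im=s['img'].astype(int)
m=(im[:,:,2]>110)&(im[:,:,2]>im[:,:,0]+60);m[:, :265]=0;m[:,365:]=0;m[:150]=0;m[225:]=0
p=B[m];p=p[(p[:,2]>.028)&(p[:,2]<.045)];rep('trayS',p);print(cv2.minAreaRect((p[:,:2]*1000).astype(np.float32)))
for t,C in(('top0',A),('scene0',B)):
    im=load(t)['img'].astype(int);m=(im[:,:,0]>150)&(im[:,:,1]<70);p=C[m];p=p[(p[:,2]>.2)&(p[:,2]<.35)]
    if len(p):rep('bar',p)
a=cv2.imread('pics/top0.png')[140:270,220:460];cv2.imwrite('pics/c.png',cv2.resize(a,None,fx=3.3,fy=3.3,interpolation=2))
E
```

```text
bL 164 med [0.5447 0.2646 0.0818] min [0.527 0.251 0.021] max [0.568 0.292 0.131]
  sc 377 med [0.5358 0.2759 0.0737] min [0.524 0.25  0.015] max [0.563 0.292 0.129]
   fit 0.02 [0.5458 0.2703] 0.0194 207
   fit 0.082 [0.5448 0.2705] 0.0117 39
   fit 0.1 [0.5447 0.2707] 0.0084 79
bR 182 med [ 0.4573 -0.3861  0.0799] min [ 0.439 -0.407  0.021] max [ 0.477 -0.374  0.128]
  sc 280 med [ 0.4496 -0.3879  0.0685] min [ 0.435 -0.412  0.015] max [ 0.476 -0.377  0.129]
   fit 0.02 [ 0.4555 -0.3982] 0.0185 171
   fit 0.082 [ 0.455  -0.3972] 0.0112 29
   fit 0.1 [ 0.4544 -0.3949] 0.0078 48
glue 82 med [ 0.5154 -0.2804  0.0872] min [ 0.504 -0.299  0.022] max [ 0.529 -0.271  0.095]
  sc 153 med [ 0.511  -0.2812  0.0608] min [ 0.502 -0.3    0.016] max [ 0.529 -0.273  0.093]
   fit 0.02 [ 0.5149 -0.2872] 0.011 98
   fit 0.082 [ 0.5153 -0.2875] 0.0098 43
stap 402 med [ 0.4043 -0.2352  0.0482] min [ 0.333 -0.259  0.024] max [ 0.474 -0.214  0.059]
  sc 484 med [ 0.4003 -0.2331  0.0451] min [ 0.332 -0.264  0.015] max [ 0.47  -0.215  0.057]
 sttop 163 med [ 0.4199 -0.2374  0.0511] min [ 0.35  -0.256  0.
[... 619 characters left out ...]
4] min [0.399 0.367 0.02 ] max [0.474 0.423 0.066]
  sc 467 med [0.4222 0.3978 0.0567] min [0.395 0.366 0.016] max [0.471 0.423 0.065]
tray 321 med [ 0.5044 -0.0654  0.0338] min [ 0.45  -0.144  0.025] max [0.655 0.048 0.041]
((555.9581298828125, -48.40632629394531), (209.37701416015625, 182.12713623046875), 3.335374355316162)
trayS 400 med [ 0.5195 -0.0235  0.0334] min [ 0.445 -0.15   0.028] max [0.664 0.046 0.039]
((554.8375244140625, -50.968833923339844), (212.0327911376953, 188.45608520507812), 2.9402148723602295)
bar 2 med [ 0.6766 -0.0813  0.2765] min [ 0.676 -0.083  0.276] max [ 0.677 -0.08   0.277]
bar 40 med [ 0.6752 -0.0391  0.2797] min [ 0.671 -0.088  0.274] max [0.68  0.003 0.286]
```

View pics/c.png

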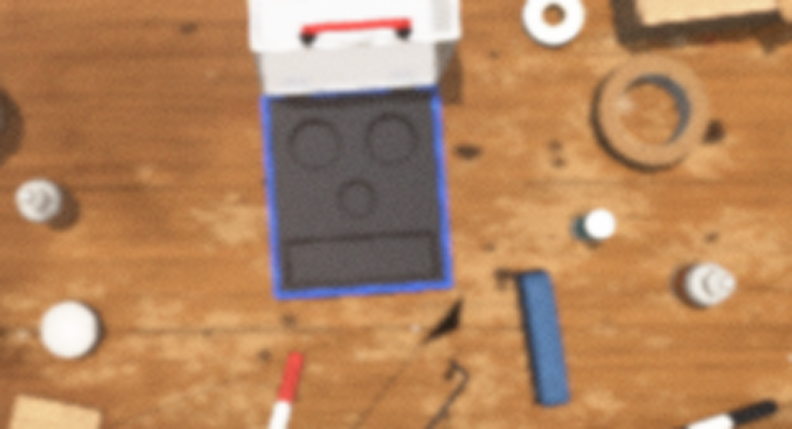

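The crop shows the tray yawed slightly: its left edge runs from (265,95) to (277,297), and all pockets are empty. Next I check where the wrist camera is mounted and write a move helper.

```bash
cat >> h.py <<'E'
TR=np.array([.5535,-.0495]);TY=3.3
def tray(x,y):
    c,s=np.cos(np.radians(TY)),np.sin(np.radians(TY));return TR+np.array([c*x-s*y,s*x+c*y])
def go(p0,q0,tgts):
    """targets (x,y,z,yaw deg of tool x, tool down) -> shift/turn in tool axes; p0,q0 pose"""
    R0=R.from_quat(q0)
    for t in tgts:
        a=np.radians(t[3]);R1=R.from_matrix(np.array([[np.cos(a),np.sin(a),0],[np.sin(a),-np.cos(a),0],[0,0,-1]]))
        d=R0.inv().apply(np.array(t[:3])-p0);w=(R0.inv()*R1).as_rotvec(degrees=True)
        print([round(float(v),4) for v in d],[round(float(v),2) for v in w])
def state():
    s=readout.get_state();print(round(s['clock'],2),s['position'].round(4),'wf',np.round(s['wrist_force'],1),'w',round(float(s['grip_width']),4),'q',np.round(s['qpos'],2));return s
E
python3 - <<'E'
from h import *
s=state();w=snap('wrist','w0')
Rm=cv2.Rodrigues(np.array(w['rvec']))[0];c=-Rm.T@np.array(w['tvec']).ravel()
R0=R.from_quat(s['ee_rot']);print('cam in tool',R0.inv().apply(c-s['position']).round(3),'look',R0.inv().apply(Rm[2]).round(3))
print(tray(.054,-.04),tray(.054,.04),tray(-.006,0),tray(-.068,0))
go(s['position'],s['ee_rot'],[(.455,-.3975,.2,3.3),(.455,-.3975,.06,3.3)])
E
```

```text
0.1 [ 0.2028 -0.4839  0.2079] wf [ 0.5  0.6 -0.3] w 0.0853 q [-1.24  0.05  1.4   0.    1.69 -0.07]
cam in tool [ 0.085  0.    -0.164] look [-0.326 -0.     0.945]
[ 0.60971302 -0.08632522] [ 0.6051079  -0.00645787] [ 0.54750995 -0.04984538] [ 0.48561276 -0.05341435]
[0.266, 0.0178, 0.0079] [-0.08, 0.01, 19.43]
[0.266, 0.018, 0.1479] [-0.08, 0.01, 19.43]
```

```bash
python3 - <<'E'
from h import *
s=state()
go(s['position'],s['ee_rot'],[(.455,-.3975,.2,183.3)])
E
```

```text
0.15 [ 0.2028 -0.484   0.208 ] wf [ 0.1 -0.1  0.4] w 0.0854 q [-1.24  0.05  1.4  -0.    1.69 -0.07]
[0.266, 0.0177, 0.008] [-0.01, -0.09, -160.57]
```

>>> arm_command([
  [1, 0.266, 0.018, 0.008, 0, 0, -160.6],
  [1, 0.266, 0.018, 0.008, 0, 0, -160.6],
  [1, 0.266, 0.018, 0.008, 0, 0, -160.6],
  [1, 0.266, 0.018, 0.008, 0, 0, -160.6],
  [1, 0.266, 0.018, 0.008, 0, 0, -160.6],
  [1, 0.266, 0.018, 0.008, 0, 0, -160.6],
  [1, 0.266, 0.018, 0.008, 0, 0, -160.6],
  [1, 0.266, 0.018, 0.008, 0, 0, -160.6],
  [1, 0.266, 0.018, 0.008, 0, 0, -160.6],
  [1, 0.266, 0.018, 0.008, 0, 0, -160.6],
  [1, 0.266, 0.018, 0.008, 0, 0, -160.6],
  [1, 0.266, 0.018, 0.008, 0, 0, -160.6],
  [1, 0.266, 0.018, 0.008, 0, 0, -160.6],
  [1, 0.266, 0.018, 0.008, 0, 0, -160.6],
  [1, 0.266, 0.018, 0.008, 0, 0, -160.6],
  [1, 0.266, 0.018, 0.008, 0, 0, -160.6],
  [1, 0.266, 0.018, 0.008, 0, 0, -160.6],
  [1, 0.266, 0.018, 0.008, 0, 0, -160.6],
  [1, 0.266, 0.018, 0.008, 0, 0, -160.6],
  [1, 0.266, 0.018, 0.008, 0, 0, -160.6],
], force=30)

```text
clock: 2.15
position: [0.4551, -0.3979, 0.2002]
ee_rot: [-0.029, 1.0, 0.0, -0.0]
wrist_force: [-0.4, -0.8, -0.2]
grip_width: 0.0854
grasp_force: 0.0
```

```bash
python3 - <<'E'
from h import *
s=state();w=snap('wrist','w1');W=cloud(w).reshape(-1,3)
q=W[(np.hypot(W[:,0]-.455,W[:,1]+.3975)<.05)]
def fit(m):
    s=np.linalg.lstsq(np.c_[2*m[:,:2],np.ones(len(m))],(m[:,:2]**2).sum(1),rcond=None)[0];print(s[:2].round(4),np.sqrt(s[2]+s[0]**2+s[1]**2).round(4),len(m))
for a,b in((.02,.08),(.1,.12),(.12,.14)): 
    m=q[(q[:,2]>a)&(q[:,2]<b)]
    if len(m)>5: fit(m);print(m.min(0).round(3),m.max(0).round(3))
go(s['position'],s['ee_rot'],[(.455,-.3975,.06,183.3)])
E
```

```text
2.15 [ 0.4551 -0.3979  0.2002] wf [-0.4 -0.8 -0.2] w 0.0854 q [-0.78  0.28  1.16 -0.    1.7  -2.41]
[ 0.4556 -0.3995] 0.0188 621
[ 0.436 -0.42   0.02 ] [ 0.469 -0.379  0.08 ]
[ 0.4568 -0.3995] 0.0099 496
[ 0.444 -0.412  0.1  ] [ 0.47  -0.387  0.12 ]
[ 0.4564 -0.3995] 0.0032 89
[ 0.453 -0.404  0.12 ] [ 0.46  -0.395  0.128]
[0.0, 0.0004, 0.1402] [0.03, -0.03, 0.08]
```

View pics/w1.png

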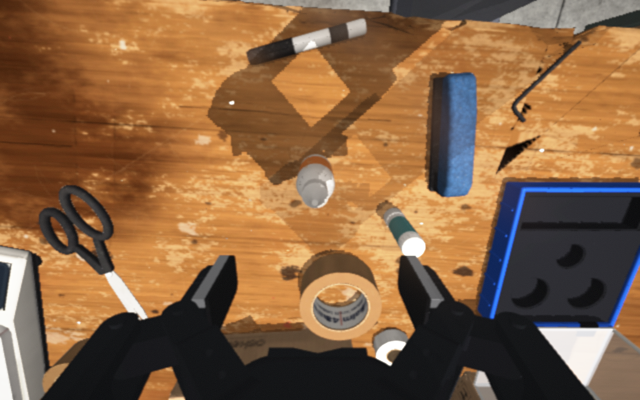

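The wrist view shows the bottle at (316,185), clear between the fingers, with the glue stick at (405,235). I'll go down and grip.

>>> arm_command([
  [1, -0.0015, -0.0017, 0.05, 0, 0, 0],
  [1, -0.0015, -0.0017, 0.1, 0, 0, 0],
  [1, -0.0015, -0.0017, 0.14, 0, 0, 0],
  [1, -0.0015, -0.0017, 0.14, 0, 0, 0],
  [0.3, -0.0015, -0.0017, 0.14, 0, 0, 0],
  [0.3, -0.0015, -0.0017, 0.14, 0, 0, 0],
  [0.3, -0.0015, -0.0017, 0.14, 0, 0, 0],
  [0.3, -0.0015, -0.0017, 0.14, 0, 0, 0],
  [0.3, -0.0015, -0.0017, 0.14, 0, 0, 0],
  [0.3, -0.0015, -0.0017, 0.14, 0, 0, 0],
  [0.3, -0.0015, -0.0017, 0.11, 0, 0, 0],
  [0.3, -0.0015, -0.0017, 0.06, 0, 0, 0],
  [0.3, -0.0015, -0.0017, 0.01, 0, 0, 0],
  [0.3, -0.0015, -0.0017, 0.01, 0, 0, 0],
], force=30)

```text
clock: 3.6
position: [0.459, -0.4018, 0.2002]
ee_rot: [-0.029, 1.0, -0.005, 0.005]
wrist_force: [0.3, 0.3, 0.6]
grip_width: 0.0258
grasp_force: 0.0
```

```bash
python3 - <<'E'
from h import *
s=state();p=tray(.054,-.04)
go(s['position'],s['ee_rot'],[(*p,.2,183.3),(*p,.075,183.3)])
E
```

```text
3.6 [ 0.459  -0.4018  0.2002] wf [0.3 0.3 0.6] w 0.0258 q [-0.78  0.28  1.16 -0.    1.68 -2.41]
[-0.1688, 0.3061, -0.0015] [-0.65, 0.58, 0.03]
[-0.1675, 0.3076, 0.1235] [-0.65, 0.58, 0.03]
```

```bash
python3 - <<'E'
from h import *
s=state();w=snap('wrist','w2');W=cloud(w).reshape(-1,3)
q=W[(np.hypot(W[:,0]-.4565,W[:,1]+.3995)<.06)]
for a,b in((.02,.08),(.1,.12),(.12,.14)): 
    m=q[(q[:,2]>a)&(q[:,2]<b)]
    print(len(m),m.min(0).round(3),m.max(0).round(3),m.mean(0).round(3))
E
```

```text
3.6 [ 0.459  -0.4018  0.2002] wf [0.3 0.3 0.6] w 0.0258 q [-0.78  0.28  1.16 -0.    1.68 -2.41]
623 [ 0.436 -0.42   0.02 ] [ 0.468 -0.379  0.08 ] [ 0.444 -0.4    0.063]
502 [ 0.445 -0.412  0.1  ] [ 0.47  -0.387  0.12 ] [ 0.454 -0.4    0.11 ]
87 [ 0.452 -0.404  0.12 ] [ 0.46  -0.395  0.129] [ 0.456 -0.4    0.125]
```

View pics/w2.png

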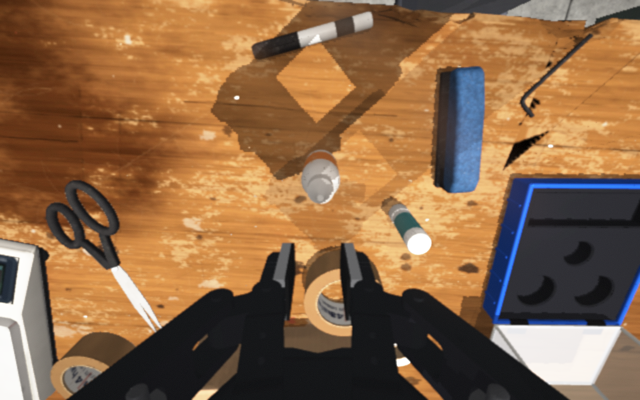

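The bottle still stands untouched at (320,180). The jaw closes more slowly than I allowed for and shut only after the lift. I'll go down again and give it more time.

>>> arm_command([
  [0.75, 0.0025, 0.0023, 0, -0.6, 0.6, 0],
  [0.75, 0.0025, 0.0023, 0, -0.6, 0.6, 0],
  [0.75, 0.0025, 0.0023, 0, -0.6, 0.6, 0],
  [0.75, 0.0025, 0.0023, 0, -0.6, 0.6, 0],
  [0.75, 0.0025, 0.0023, 0, -0.6, 0.6, 0],
  [0.75, 0.0025, 0.0023, 0, -0.6, 0.6, 0],
])

```text
clock: 4.25
position: [0.4542, -0.3974, 0.1904]
ee_rot: [-0.029, 1.0, 0.005, -0.005]
wrist_force: [-0.2, -0.7, -0.1]
grip_width: 0.0639
grasp_force: 0.0
```

>>> arm_command([
  [0.75, -0.0024, -0.0023, 0.0, 0.6, -0.6, 0],
  [0.75, -0.0024, -0.0023, 0.05, 0.6, -0.6, 0],
  [0.75, -0.0024, -0.0023, 0.1, 0.6, -0.6, 0],
  [0.75, -0.0024, -0.0023, 0.13, 0.6, -0.6, 0],
  [0.75, -0.0024, -0.0023, 0.13, 0.6, -0.6, 0],
  [0.75, -0.0024, -0.0023, 0.13, 0.6, -0.6, 0],
  [0.3, -0.0024, -0.0023, 0.13, 0.6, -0.6, 0],
  [0.3, -0.0024, -0.0023, 0.13, 0.6, -0.6, 0],
  [0.3, -0.0024, -0.0023, 0.13, 0.6, -0.6, 0],
  [0.3, -0.0024, -0.0023, 0.13, 0.6, -0.6, 0],
  [0.3, -0.0024, -0.0023, 0.13, 0.6, -0.6, 0],
  [0.3, -0.0024, -0.0023, 0.13, 0.6, -0.6, 0],
], force=30)

```text
clock: 5.45
position: [0.4553, -0.3984, 0.0607]
ee_rot: [-0.029, 1.0, -0.0, 0.0]
wrist_force: [-0.3, -0.2, 1.2]
grip_width: 0.0256
grasp_force: 0.3
```

>>> arm_command([
  [0, 0, 0, 0, 0, 0, 0],
  [0, 0, 0, 0, 0, 0, 0],
  [0, 0, 0, 0, 0, 0, 0],
  [0, 0, 0, 0, 0, 0, 0],
  [0, 0, 0, 0, 0, 0, 0],
], force=40)

```text
clock: 5.95
position: [0.4554, -0.3985, 0.0609]
ee_rot: [-0.029, 1.0, -0.0, 0.0]
wrist_force: [-0.4, -0.1, 2.7]
grip_width: 0.0234
grasp_force: 39.6
```

```bash
python3 - <<'E'
from h import *
W=cloud(load('w2')).reshape(-1,3)
q=W[(np.hypot(W[:,0]-.4565,W[:,1]+.3995)<.04)]
for z in np.arange(.04,.13,.005):
    m=q[abs(q[:,2]-z)<.0025];print(round(z,3),len(m),m[:,1].min().round(4),m[:,1].max().round(4))
s=state();print(s['grasp_force'])
snap('scene','s1')
E
```

```text
0.04 30 -0.42 -0.3834
0.045 28 -0.4187 -0.381
0.05 27 -0.4154 -0.3801
0.055 33 -0.4192 -0.3804
0.06 35 -0.418 -0.3818
0.065 31 -0.4188 -0.3812
0.07 105 -0.4203 -0.3792
0.075 123 -0.419 -0.3799
0.08 318 -0.4177 -0.3813
0.085 74 -0.4124 -0.3854
0.09 8 -0.4111 -0.3883
0.095 33 -0.4119 -0.3884
0.1 31 -0.4116 -0.3874
0.105 66 -0.4122 -0.3872
0.11 277 -0.4122 -0.3874
0.115 117 -0.4081 -0.3914
0.12 41 -0.4044 -0.3942
0.125 55 -0.4034 -0.3953
5.95 [ 0.4554 -0.3985  0.0609] wf [-0.4 -0.1  2.7] w 0.0234 q [-0.78  0.37  1.34 -0.    1.44 -2.41]
39.57648736786496
```

The jaw holds the bottle's neck firmly, 23.4 mm wide at 40 N. I'll lift it and carry it over the right back pocket.

>>> arm_command([
  [0, 0, 0, -0.03, 0, 0, 0],
  [0, 0, 0, -0.07, 0, 0, 0],
  [0, 0, 0, -0.11, 0, 0, 0],
  [0, 0, 0, -0.14, 0, 0, 0],
  [0, -0.015, 0.031, -0.14, 0, 0, 0],
  [0, -0.033, 0.07, -0.14, 0, 0, 0],
  [0, -0.053, 0.11, -0.14, 0, 0, 0],
  [0, -0.073, 0.15, -0.14, 0, 0, 0],
  [0, -0.093, 0.19, -0.14, 0, 0, 0],
  [0, -0.113, 0.23, -0.14, 0, 0, 0],
  [0, -0.133, 0.27, -0.14, 0, 0, 0],
  [0, -0.146, 0.295, -0.14, 0, 0, 0],
  [0, -0.1526, 0.309, -0.14, 0, 0, 0],
  [0, -0.1536, 0.3115, -0.14, 0, 0, 0],
  [0, -0.1536, 0.3115, -0.14, 0, 0, 0],
  [0, -0.1536, 0.3115, -0.14, 0, 0, 0],
])

```text
clock: 7.6
position: [0.5901, -0.0799, 0.2004]
ee_rot: [-0.028, 1.0, -0.0, -0.0]
wrist_force: [-0.1, -1.3, -0.3]
grip_width: 0.0235
grasp_force: 39.6
```

```bash
python3 - <<'E'
from h import *
s=state();w=snap('wrist','w3');print(s['grasp_force'])
W=cloud(w)
f=W.reshape(-1,3)
# tray blue rim
im=w['img'].astype(int);m=(im[:,:,2]>100)&(im[:,:,2]>im[:,:,0]+60)
p=W[m];p=p[(p[:,2]>.028)&(p[:,2]<.045)];print(p.min(0),p.max(0),cv2.minAreaRect((p[:,:2]*1000).astype(np.float32)))
im=w['img'].copy()
for x,y,r in((.054,-.04,.025),(.054,.04,.025),(-.006,0,.0175)):
    t=np.linspace(0,6.28,60)
    P=np.array([[*tray(x+r*np.cos(a),y+r*np.sin(a)),.03] for a in t]);cv2.polylines(im,[proj(w,P).astype(np.int32)],True,(0,255,0),1)
P=np.array([[*tray(x,y),.03] for x,y in((-.09,-.076),(-.046,-.076),(-.046,.076),(-.09,.076))]);cv2.polylines(im,[proj(w,P).astype(np.int32)],True,(0,255,0),1)
P=np.array([[*tray(x,y),.034] for x,y in((-.102,-.09),(.107,-.09),(.107,.09),(-.102,.09))]);cv2.polylines(im,[proj(w,P).astype(np.int32)],True,(255,255,0),1)
cv2.imwrite('pics/w3o.png',im[:,:,::-1])
E
```

```text
7.6 [ 0.5901 -0.0799  0.2004] wf [-0.1 -1.3 -0.3] w 0.0235 q [-0.2   0.25  1.19 -0.    1.69 -1.82]
39.57359059507894
[ 0.447106   -0.24091506  0.02800148] [0.66676959 0.04701511 0.04497535] ((559.8224487304688, -96.86665344238281), (210.5159454345703, 277.2721252441406), 3.3077564239501953)
```

View pics/w3o.png

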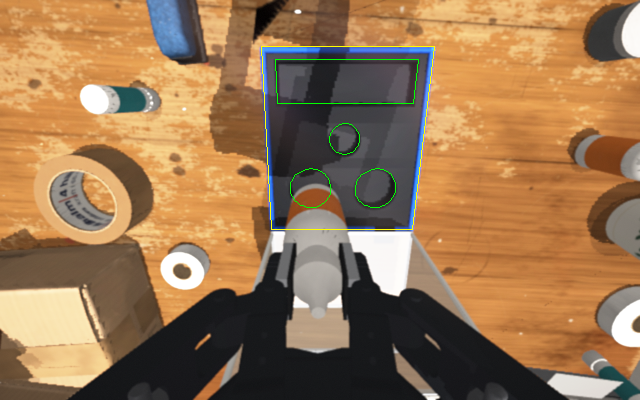

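The overlay matches the tray, its pockets and the outline, so the tray pose is good. The bottle hangs straight at (315,230). I forgot the 3.3° tool yaw in that move, so I'll recompute it.

```bash
python3 - <<'E'
from h import *
s=state();p=tray(.054,-.04)-.001
go(s['position'],s['ee_rot'],[(*p,.2,183.3),(*p,.072,183.3)])
E
```

```text
7.65 [ 0.5901 -0.0799  0.2006] wf [ 1.1 -0.1  1.1] w 0.0235 q [-0.2   0.25  1.19 -0.    1.69 -1.82]
[-0.0182, -0.0084, 0.0006] [-0.02, -0.01, -0.08]
[-0.0182, -0.0084, 0.1286] [-0.02, -0.01, -0.08]
```

>>> arm_command([
  [0, -0.0182, -0.0084, 0, 0, 0, 0],
  [0, -0.0182, -0.0084, 0, 0, 0, 0],
  [0, -0.0182, -0.0084, 0, 0, 0, 0],
  [0, -0.0182, -0.0084, 0.04, 0, 0, 0],
  [0, -0.0182, -0.0084, 0.08, 0, 0, 0],
  [0, -0.0182, -0.0084, 0.1, 0, 0, 0],
  [0, -0.0182, -0.0084, 0.11, 0, 0, 0],
  [0, -0.0182, -0.0084, 0.12, 0, 0, 0],
  [0, -0.0182, -0.0084, 0.127, 0, 0, 0],
  [0, -0.0182, -0.0084, 0.1285, 0, 0, 0],
  [0, -0.0182, -0.0084, 0.1285, 0, 0, 0],
  [0, -0.0182, -0.0084, 0.1285, 0, 0, 0],
])

```text
clock: 8.85
position: [0.6097, -0.0859, 0.0731]
ee_rot: [-0.029, 1.0, -0.0, 0.001]
wrist_force: [-0.6, -0.2, -0.5]
grip_width: 0.0236
grasp_force: 39.7
```

```bash
python3 - <<'E'
from h import *
s=state()
go(s['position'],s['ee_rot'],[(.5455,.2695,.2,183.3)])
E
```

```text
8.85 [ 0.6097 -0.0859  0.0731] wf [-0.6 -0.2 -0.5] w 0.0236 q [-0.2   0.38  1.29 -0.    1.46 -1.83]
[0.0432, 0.3584, -0.1272] [-0.03, 0.09, 0.04]
```

>>> arm_command([
  [0, 0, 0, 0.003, 0, 0, 0],
  [0, 0, 0, 0.003, 0, 0, 0],
  [0.5, 0, 0, 0.003, 0, 0, 0],
  [0.5, 0, 0, 0.003, 0, 0, 0],
  [0.5, 0, 0, 0.003, 0, 0, 0],
  [0.5, 0, 0, 0.003, 0, 0, 0],
  [0.5, 0, 0, -0.03, 0, 0, 0],
  [0.5, 0, 0, -0.07, 0, 0, 0],
  [0.5, 0, 0, -0.11, 0, 0, 0],
  [0.5, 0, 0, -0.127, 0, 0, 0],
  [0.5, 0.005, 0.05, -0.127, 0, 0, 0],
  [0.5, 0.011, 0.1, -0.127, 0, 0, 0],
  [0.5, 0.018, 0.15, -0.127, 0, 0, 0],
  [0.5, 0.025, 0.2, -0.127, 0, 0, 0],
  [0.5, 0.03, 0.25, -0.127, 0, 0, 0],
  [0.5, 0.036, 0.3, -0.127, 0, 0, 0],
  [0.5, 0.041, 0.345, -0.127, 0, 0, 0],
  [0.5, 0.0432, 0.3584, -0.127, 0, 0, 0],
  [0.5, 0.0432, 0.3584, -0.127, 0, 0, 0],
  [0.5, 0.0432, 0.3584, -0.127, 0, 0, 0],
])

```text
clock: 10.85
position: [0.5455, 0.2685, 0.1989]
ee_rot: [-0.029, 1.0, -0.0, -0.0]
wrist_force: [0.3, -0.8, 0.4]
grip_width: 0.0425
grasp_force: 0.0
```

```bash
python3 - <<'E'
from h import *
s=state();w=snap('wrist','w4');W=cloud(w).reshape(-1,3)
for c in ((.5455,.27),(.6097,-.0863)):
    q=W[(np.hypot(W[:,0]-c[0],W[:,1]-c[1])<.05)]
    m=q[(q[:,2]>.1)&(q[:,2]<.145)]
    if len(m):print(m.min(0).round(4),m.max(0).round(4),len(m))
    m=q[(q[:,2]>.118)&(q[:,2]<.145)]
    if len(m):print('noz',m.mean(0).round(4))
t=snap('scene','s2');q=cloud(t).reshape(-1,3)
q=q[np.hypot(q[:,0]-.6097,q[:,1]+.0863)<.04]
m=q[(q[:,2]>.1)&(q[:,2]<.16)];print('placed',m.mean(0).round(4),m.max(0).round(4))
go(s['position'],s['ee_rot'],[(.5455,.27,.2,183.3)])
E
```

```text
10.85 [0.5455 0.2685 0.1989] wf [ 0.3 -0.8  0.4] w 0.0425 q [ 0.4   0.29  1.15 -0.    1.7  -1.23]
[0.5348 0.2582 0.1001] [0.5602 0.2833 0.1283] 585
noz [0.5461 0.2706 0.1238]<stdin>:11: RuntimeWarning: Mean of empty slice.
  ret = um.true_divide(
Traceback (most recent call last):
ValueError: zero-size array to reduction operation maximum which has no identity
```

```bash
python3 - <<'E'
from h import *
t=snap('top','t2');q=cloud(t).reshape(-1,3)
q=q[np.hypot(q[:,0]-.6097,q[:,1]+.0863)<.035]
m=q[(q[:,2]>.1)&(q[:,2]<.17)];print(len(m),m.mean(0).round(4) if len(m) else '')
a=np.vstack([cv2.resize(load('s2')['img'][100:250,220:460],None,fx=2,fy=2),cv2.resize(t['img'][110:260,220:460],None,fx=2,fy=2)])
cv2.imwrite('pics/c2.png',a[:,:,::-1])
s=state();go(s['position'],s['ee_rot'],[(.547,.2707,.2,183.3)])
E
```

```text
56 [ 0.6109 -0.0838  0.122 ]
11.0 [0.5458 0.2678 0.1991] wf [ 0.  -0.5 -0.3] w 0.0426 q [ 0.4   0.29  1.15 -0.    1.7  -1.23]
[-0.0014, 0.0028, -0.0009] [-0.02, 0.01, -0.1]
```

View pics/c2.png

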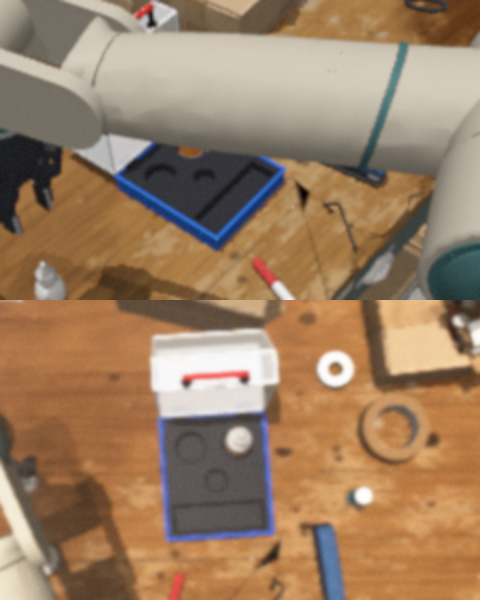

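The first bottle stands in the right pocket, at (238,440) in the crop. Next is the left bottle, at (.547,.271).

>>> arm_command([
  [0.55, -0.0014, 0.0025, 0, 0, 0, 0],
  [0.55, -0.0014, 0.0025, 0.04, 0, 0, 0],
  [0.55, -0.0014, 0.0025, 0.08, 0, 0, 0],
  [0.55, -0.0014, 0.0025, 0.12, 0, 0, 0],
  [0.55, -0.0014, 0.0025, 0.138, 0, 0, 0],
  [0.55, -0.0014, 0.0025, 0.138, 0, 0, 0],
  [0.55, -0.0014, 0.0025, 0.138, 0, 0, 0],
  [0, -0.0014, 0.0025, 0.138, 0, 0, 0],
  [0, -0.0014, 0.0025, 0.138, 0, 0, 0],
  [0, -0.0014, 0.0025, 0.138, 0, 0, 0],
  [0, -0.0014, 0.0025, 0.138, 0, 0, 0],
  [0, -0.0014, 0.0025, 0.138, 0, 0, 0],
  [0, -0.0014, 0.0025, 0.138, 0, 0, 0],
  [0, -0.0014, 0.0025, 0.138, 0, 0, 0],
], force=40)

```text
clock: 12.4
position: [0.5477, 0.2723, 0.0634]
ee_rot: [-0.029, 1.0, 0.0, 0.002]
wrist_force: [0.8, -1.3, 6.2]
grip_width: 0.0241
grasp_force: 39.3
```

```bash
python3 - <<'E'
from h import *
s=state();p=tray(.054,.04)-[.001,.002]
print(s['grasp_force']);z=s['position'][2]
go(s['position'],s['ee_rot'],[(*p,.2,183.3),(*p,z+.01,183.3)])
E
```

```text
12.4 [0.5477 0.2723 0.0634] wf [ 0.8 -1.3  6.2] w 0.0241 q [ 0.4   0.38  1.32 -0.    1.44 -1.23]
39.278143026385806
[-0.0406, -0.2834, -0.1367] [0.04, 0.23, 0.02]
[-0.0401, -0.2835, -0.0101] [0.04, 0.23, 0.02]
```

>>> arm_command([
  [0, 0, 0, -0.03, 0, 0, 0],
  [0, 0, 0, -0.07, 0, 0, 0],
  [0, 0, 0, -0.11, 0, 0, 0],
  [0, 0, 0, -0.139, 0, 0, 0],
  [0, -0.005, -0.03, -0.139, 0, 0, 0],
  [0, -0.011, -0.07, -0.139, 0, 0, 0],
  [0, -0.017, -0.11, -0.139, 0, 0, 0],
  [0, -0.023, -0.15, -0.139, 0, 0, 0],
  [0, -0.029, -0.19, -0.139, 0, 0, 0],
  [0, -0.035, -0.23, -0.139, 0, 0, 0],
  [0, -0.04, -0.265, -0.139, 0, 0, 0],
  [0, -0.042, -0.278, -0.139, 0, 0, 0],
  [0, -0.0424, -0.2797, -0.139, 0, 0, 0],
  [0, -0.0424, -0.2797, -0.139, 0, 0, 0],
  [0, -0.0424, -0.2797, -0.139, 0, 0, 0],
])

```text
clock: 13.9
position: [0.6049, -0.0031, 0.2002]
ee_rot: [-0.03, 1.0, 0.0, 0.0]
wrist_force: [-0.2, -0.5, -1.3]
grip_width: 0.0236
grasp_force: 39.6
```

```bash
python3 - <<'E'
from h import *
s=state();p=tray(.054,.04);print(s['grasp_force'])
go(s['position'],s['ee_rot'],[(*p,.2,183.3),(*p,.0735,183.3)])
w=snap('wrist','w5');W=cloud(w).reshape(-1,3)
q=W[np.hypot(W[:,0]-.6097,W[:,1]+.0863)<.03]
m=q[(q[:,2]>.05)&(q[:,2]<.09)];print(len(m),m.min(0),m.max(0))
for a,b in((.02,.085),(.1,.12),(.13,.15)):
    m=q[(q[:,2]>a)&(q[:,2]<b)]
    if len(m):print(len(m),m.min(0).round(4),m.max(0).round(4))
E
```

```text
13.9 [ 0.6049 -0.0031  0.2002] wf [-0.2 -0.5 -1.3] w 0.0236 q [-0.07  0.28  1.16  0.    1.7  -1.7 ]
39.60853387143288
[-0.0, -0.0033, 0.0002] [0.02, 0.01, 0.13]
[-0.0, -0.0034, 0.1267] [0.02, 0.01, 0.13]
724 [ 0.59094282 -0.105427    0.05002202] [ 0.63101548 -0.06548129  0.08999506]
1192 [ 0.5801 -0.1161  0.0202] [ 0.637  -0.0572  0.085 ]
361 [ 0.5991 -0.0993  0.1011] [ 0.6247 -0.0739  0.12  ]
102 [ 0.6076 -0.0903  0.1301] [ 0.6155 -0.0822  0.1384]
```

Bottle R is seated: its top is at 138 mm, at (.611,-.086). I'll lower bottle L now.

>>> arm_command([
  [0, 0, -0.002, 0, 0, 0, 0],
  [0, 0, -0.002, 0, 0, 0, 0],
  [0, 0, -0.002, 0.04, 0, 0, 0],
  [0, 0, -0.002, 0.08, 0, 0, 0],
  [0, 0, -0.002, 0.1, 0, 0, 0],
  [0, 0, -0.002, 0.11, 0, 0, 0],
  [0, 0, -0.002, 0.12, 0, 0, 0],
  [0, 0, -0.002, 0.126, 0, 0, 0],
  [0, 0, -0.002, 0.128, 0, 0, 0],
  [0, 0, -0.002, 0.128, 0, 0, 0],
  [0, 0, -0.002, 0.128, 0, 0, 0],
])

```text
clock: 15.05
position: [0.6059, -0.0067, 0.0734]
ee_rot: [-0.029, 1.0, -0.0, 0.001]
wrist_force: [0.4, 0.0, 3.2]
grip_width: 0.0239
grasp_force: 39.9
```

```bash
python3 - <<'E'
from h import *
s=state()
go(s['position'],s['ee_rot'],[(*tray(.054,.04),.0735,183.3),(.5154,-.2865,.2,183.3)])
E
```

```text
15.05 [ 0.6059 -0.0067  0.0734] wf [0.4 0.  3.2] w 0.0239 q [-0.07  0.36  1.33 -0.    1.46 -1.7 ]
[0.0007, 0.0003, -0.0001] [-0.02, 0.13, 0.03]
[0.1063, -0.2741, -0.1267] [-0.02, 0.13, 0.03]
```

>>> arm_command([
  [0.5, 0, 0, 0, 0, 0, 0],
  [0.5, 0, 0, 0, 0, 0, 0],
  [0.5, 0, 0, 0, 0, 0, 0],
  [0.5, 0, 0, 0, 0, 0, 0],
  [0.5, 0, 0, -0.03, 0, 0, 0],
  [0.5, 0, 0, -0.07, 0, 0, 0],
  [0.5, 0, 0, -0.11, 0, 0, 0],
  [0.5, 0, 0, -0.127, 0, 0, 0],
  [0.5, 0.016, -0.04, -0.127, 0, 0, 0],
  [0.5, 0.034, -0.085, -0.127, 0, 0, 0],
  [0.5, 0.052, -0.13, -0.127, 0, 0, 0],
  [0.5, 0.07, -0.175, -0.127, 0, 0, 0],
  [0.5, 0.087, -0.22, -0.127, 0, 0, 0],
  [0.5, 0.102, -0.26, -0.127, 0, 0, 0],
  [0.5, 0.1063, -0.2741, -0.127, 0, 0, 0],
  [0.5, 0.1063, -0.2741, -0.127, 0, 0, 0],
  [0.5, 0.1063, -0.2741, -0.127, 0, 0, 0],
])

```text
clock: 16.75
position: [0.5153, -0.2856, 0.199]
ee_rot: [-0.029, 1.0, 0.0, 0.0]
wrist_force: [-0.6, 0.7, 0.7]
grip_width: 0.0431
grasp_force: 0.0
```

```bash
python3 - <<'E'
from h import *
s=state();w=snap('wrist','w6');W=cloud(w).reshape(-1,3)
q=W[np.hypot(W[:,0]-.5154,W[:,1]+.2865)<.035]
for a,b in((.02,.08),(.085,.1)):
    m=q[(q[:,2]>a)&(q[:,2]<b)]
    print(len(m),m.min(0).round(4),m.max(0).round(4))
top=(m.min(0)+m.max(0))/2
for c in(tray(.054,-.04),tray(.054,.04)):
  for f in (w,load('top' and 't2')):
    pass
t=snap('top','t3');q=cloud(t).reshape(-1,3)
for c in(tray(.054,-.04),tray(.054,.04)):
    m=q[(np.hypot(q[:,0]-c[0],q[:,1]-c[1])<.035)&(q[:,2]>.118)&(q[:,2]<.2)];print(c,len(m),m.mean(0) if len(m) else'',m.max(0) if len(m) else '')
go(s['position'],s['ee_rot'],[(top[0],top[1],.2,183.3)])
E
```

```text
16.75 [ 0.5153 -0.2856  0.199 ] wf [-0.6  0.7  0.7] w 0.0431 q [-0.57  0.24  1.22  0.    1.69 -2.2 ]
258 [ 0.5038 -0.3012  0.02  ] [ 0.5149 -0.2757  0.0799]
497 [ 0.5042 -0.3006  0.0851] [ 0.5289 -0.2758  0.0911]
[ 0.60971302 -0.08632522] 41 [ 0.61169723 -0.08394742  0.1255259 ] [ 0.62481527 -0.07304486  0.14234615]
[ 0.6051079  -0.00645787] 46 [ 0.60462629 -0.00539908  0.12467922] [0.61590464 0.00673629 0.14042893]
[-0.001, -0.0027, -0.001] [0.03, 0.0, 0.06]
```

>>> arm_command([
  [0.5, -0.001, -0.0025, 0, 0, 0, 0],
  [0.5, -0.001, -0.0025, 0.04, 0, 0, 0],
  [0.5, -0.001, -0.0025, 0.08, 0, 0, 0],
  [0.5, -0.001, -0.0025, 0.12, 0, 0, 0],
  [0.5, -0.001, -0.0025, 0.149, 0, 0, 0],
  [0.5, -0.001, -0.0025, 0.149, 0, 0, 0],
  [0.5, -0.001, -0.0025, 0.149, 0, 0, 0],
  [0, -0.001, -0.0025, 0.149, 0, 0, 0],
  [0, -0.001, -0.0025, 0.149, 0, 0, 0],
  [0, -0.001, -0.0025, 0.149, 0, 0, 0],
  [0, -0.001, -0.0025, 0.149, 0, 0, 0],
  [0, -0.001, -0.0025, 0.149, 0, 0, 0],
  [0, -0.001, -0.0025, 0.149, 0, 0, 0],
], force=30)

```text
clock: 18.15
position: [0.5176, -0.2896, 0.0531]
ee_rot: [-0.029, 1.0, -0.001, 0.002]
wrist_force: [0.5, 0.4, 6.4]
grip_width: 0.0252
grasp_force: 29.8
```

```bash
python3 - <<'E'
from h import *
s=state();print(s['grasp_force'])
go(s['position'],s['ee_rot'],[(*tray(-.006,0),.2,183.3)])
E
```

```text
18.15 [ 0.5176 -0.2896  0.0531] wf [0.5 0.4 6.4] w 0.0252 q [-0.57  0.34  1.39  0.    1.41 -2.2 ]
29.813741147518158
[-0.0445, 0.2372, -0.1474] [-0.16, 0.24, 0.04]
```

>>> arm_command([
  [0, 0, 0, -0.03, 0, 0, 0],
  [0, 0, 0, -0.07, 0, 0, 0],
  [0, 0, 0, -0.1, 0, 0, 0],
  [0, -0.007, 0.04, -0.12, 0, 0, 0],
  [0, -0.014, 0.08, -0.12, 0, 0, 0],
  [0, -0.022, 0.12, -0.12, 0, 0, 0],
  [0, -0.03, 0.16, -0.12, 0, 0, 0],
  [0, -0.038, 0.2, -0.12, 0, 0, 0],
  [0, -0.043, 0.23, -0.12, 0, 0, 0],
  [0, -0.0445, 0.2372, -0.12, 0, 0, 0],
  [0, -0.0445, 0.2372, -0.12, 0, 0, 0],
  [0, -0.0445, 0.2372, -0.12, 0, 0, 0],
  [0, -0.0445, 0.2372, -0.12, 0, 0, 0],
])

```text
clock: 19.45
position: [0.5467, -0.0509, 0.1702]
ee_rot: [-0.028, 1.0, -0.0, 0.0]
wrist_force: [-0.7, 0.0, -0.5]
grip_width: 0.0254
grasp_force: 29.6
```

```bash
python3 - <<'E'
from h import *
s=state();print(s['grasp_force']);p=tray(-.006,0)
go(s['position'],s['ee_rot'],[(*p,.063,183.3)])
E
```

```text
19.45 [ 0.5467 -0.0509  0.1702] wf [-0.7  0.  -0.5] w 0.0254 q [-0.16  0.13  1.39 -0.    1.62 -1.79]
29.649509489536285
[-0.0008, 0.001, 0.1072] [-0.03, 0.01, -0.06]
```

>>> arm_command([
  [0, -0.0008, 0.001, 0.03, 0, 0, 0],
  [0, -0.0008, 0.001, 0.06, 0, 0, 0],
  [0, -0.0008, 0.001, 0.075, 0, 0, 0],
  [0, -0.0008, 0.001, 0.085, 0, 0, 0],
  [0, -0.0008, 0.001, 0.095, 0, 0, 0],
  [0, -0.0008, 0.001, 0.103, 0, 0, 0],
  [0, -0.0008, 0.001, 0.107, 0, 0, 0],
  [0, -0.0008, 0.001, 0.109, 0, 0, 0],
  [0, -0.0008, 0.001, 0.109, 0, 0, 0],
  [0, -0.0008, 0.001, 0.109, 0, 0, 0],
])

```text
clock: 20.45
position: [0.5487, -0.0486, 0.0632]
ee_rot: [-0.029, 1.0, -0.0, 0.002]
wrist_force: [-1.0, 0.7, 5.5]
grip_width: 0.0253
grasp_force: 30.1
```

```bash
python3 - <<'E'
from h import *
s=state();w=snap('wrist','w7');W=cloud(w).reshape(-1,3)
q=W[(np.hypot(W[:,0]-.405,W[:,1]+.238)<.1)&(W[:,2]>.046)&(W[:,2]<.065)]
if len(q):print(len(q),cv2.minAreaRect((q[:,:2]*1000).astype(np.float32)))
go(s['position'],s['ee_rot'],[(.406,-.238,.16,188.5)])
E
```

```text
20.45 [ 0.5487 -0.0486  0.0632] wf [-1.   0.7  5.5] w 0.0253 q [-0.16  0.22  1.52  0.    1.41 -1.78]
2196 ((449.6680908203125, -223.6499481201172), (20.618661880493164, 48.67731475830078), 69.86465454101562)
[0.1532, -0.1808, -0.0972] [-0.05, 0.19, -5.15]
```

>>> arm_command([
  [0.5, 0, 0, 0, 0, 0, 0],
  [0.5, 0, 0, 0, 0, 0, 0],
  [0.5, 0, 0, 0, 0, 0, 0],
  [0.5, 0, 0, 0, 0, 0, 0],
  [0.5, 0, 0, -0.03, 0, 0, 0],
  [0.5, 0, 0, -0.07, 0, 0, 0],
  [0.5, 0, 0, -0.11, 0, 0, 0],
  [0.6, 0.025, -0.03, -0.137, 0, 0, -5.2],
  [0.6, 0.055, -0.065, -0.137, 0, 0, -5.2],
  [0.6, 0.085, -0.1, -0.137, 0, 0, -5.2],
  [0.6, 0.115, -0.135, -0.137, 0, 0, -5.2],
  [0.6, 0.142, -0.168, -0.137, 0, 0, -5.2],
  [0.6, 0.1532, -0.181, -0.137, 0, 0, -5.2],
  [0.6, 0.1532, -0.181, -0.137, 0, 0, -5.2],
  [0.6, 0.1532, -0.181, -0.137, 0, 0, -5.2],
])

```text
clock: 22.0
position: [0.4052, -0.238, 0.1981]
ee_rot: [-0.074, 0.997, 0.0, 0.0]
wrist_force: [0.4, 0.2, 0.6]
grip_width: 0.0514
grasp_force: 0.0
```

```bash
python3 - <<'E'
from h import *
s=state();w=snap('wrist','w8');W=cloud(w).reshape(-1,3)
q=W[(np.hypot(W[:,0]-.405,W[:,1]+.238)<.09)]
for a,b in((.012,.07),(.03,.07),(.046,.065)):
    m=q[(q[:,2]>a)&(q[:,2]<b)];print(len(m),cv2.minAreaRect((m[:,:2]*1000).astype(np.float32)))
t=snap('top','t4');q=cloud(t).reshape(-1,3);c=tray(-.006,0)
m=q[(np.hypot(q[:,0]-c[0],q[:,1]-c[1])<.03)&(q[:,2]>.06)];print('glue',c,len(m),m.mean(0) if len(m) else'')
if 1:
    W=W[(np.hypot(W[:,0]-c[0],W[:,1]-c[1])<.03)&(W[:,2]>.06)];print(len(W), W.min(0) if len(W) else'',W.max(0) if len(W) else '')
E
```

```text
22.0 [ 0.4052 -0.238   0.1981] wf [0.4 0.2 0.6] w 0.0514 q [-0.61 -0.1   1.57  0.    1.67 -2.33]
3027 ((401.85101318359375, -240.77194213867188), (136.9938201904297, 29.97496795654297), 8.36191177368164)
3021 ((401.85101318359375, -240.77194213867188), (136.9938201904297, 29.97496795654297), 8.36191177368164)
2143 ((412.4601745605469, -239.61782836914062), (111.34342193603516, 29.064098358154297), 9.091983795166016)
glue [ 0.54750995 -0.04984538] 57 [ 0.54698459 -0.0443371   0.09699434]
0
```

View pics/w8.png

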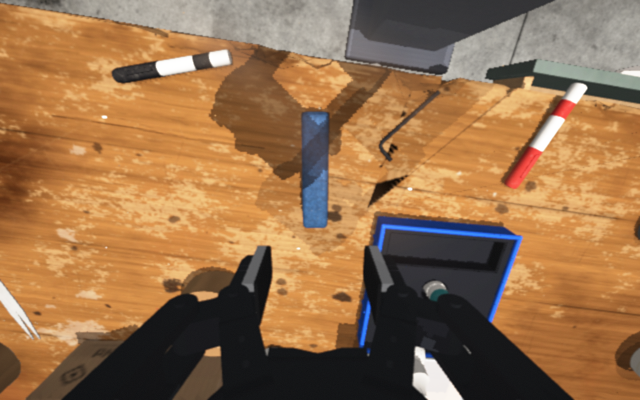

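The glue stick stands in its pocket at (435,290). The stapler at (315,170) is in line with the jaw.

>>> arm_command([
  [0.6, 0.003, -0.0024, 0, 0, 0, 0],
  [0.6, 0.003, -0.0024, 0.04, 0, 0, 0],
  [0.6, 0.003, -0.0024, 0.08, 0, 0, 0],
  [0.6, 0.003, -0.0024, 0.12, 0, 0, 0],
  [0.6, 0.003, -0.0024, 0.16, 0, 0, 0],
  [0.6, 0.003, -0.0024, 0.171, 0, 0, 0],
  [0.6, 0.003, -0.0024, 0.171, 0, 0, 0],
  [0.6, 0.003, -0.0024, 0.171, 0, 0, 0],
  [0, 0.003, -0.0024, 0.171, 0, 0, 0],
  [0, 0.003, -0.0024, 0.171, 0, 0, 0],
  [0, 0.003, -0.0024, 0.171, 0, 0, 0],
  [0, 0.003, -0.0024, 0.171, 0, 0, 0],
  [0, 0.003, -0.0024, 0.171, 0, 0, 0],
  [0, 0.003, -0.0024, 0.171, 0, 0, 0],
], force=60)

```text
clock: 23.5
position: [0.4035, -0.2413, 0.0311]
ee_rot: [-0.075, 0.997, -0.001, 0.001]
wrist_force: [-9.2, 7.8, 25.2]
grip_width: 0.0001
grasp_force: 12.9
```

```bash
python3 - <<'E'
from h import *
s=state();print(s['grasp_force'])
go(s['position'],s['ee_rot'],[(*tray(-.068,0),.13,93.3)])
E
```

```text
23.5 [ 0.4035 -0.2413  0.0311] wf [-9.2  7.8 25.2] w 0.0001 q [-0.62  0.04  1.78  0.    1.32 -2.34]
12.919922858127393
[-0.1094, 0.1734, -0.0989] [0.04, 0.16, 95.25]
```

The fingers closed over the stapler's top, so the real fingertips sit about 23 mm behind the reported TCP, which also explains the bottle misses. I'll back off, open and look again.

>>> arm_command([
  [0, 0, 0, -0.03, 0, 0, 0],
  [0.6, 0, 0, -0.07, 0, 0, 0],
  [0.6, 0, 0, -0.12, 0, 0, 0],
  [0.6, 0, 0, -0.17, 0, 0, 0],
  [0.6, 0, 0, -0.17, 0, 0, 0],
  [0.6, 0, 0, -0.17, 0, 0, 0],
  [0.6, 0, 0, -0.17, 0, 0, 0],
])

```text
clock: 24.2
position: [0.402, -0.2406, 0.1958]
ee_rot: [-0.074, 0.997, 0.001, -0.001]
wrist_force: [-0.6, -0.1, 0.1]
grip_width: 0.0511
grasp_force: 0.0
```

```bash
python3 - <<'E'
from h import *
s=state();w=snap('wrist','w9');C=cloud(w);W=C.reshape(-1,3)
q=W[(np.hypot(W[:,0]-.405,W[:,1]+.238)<.09)]
for a,b in((.012,.07),(.046,.065)):
    m=q[(q[:,2]>a)&(q[:,2]<b)];print(len(m),cv2.minAreaRect((m[:,:2]*1000).astype(np.float32)),m[:,2].max())
# height profile along stapler axis
u=np.array([np.cos(np.radians(8.4)),np.sin(np.radians(8.4))]);d=(m[:,:2]-[.4025,-.2408])@u
q=q[q[:,2]>.012];d=(q[:,:2]-[.4025,-.2408])@u
for k in np.arange(-.07,.08,.01):
    m=q[abs(d-k)<.005]
    if len(m):print(round(k,3),np.percentile(m[:,2],90).round(4))
# fingertips: image points of fingers in depth near tool
P=R.from_quat(s['ee_rot']).inv().apply(W-s['position'])
f=P[(abs(P[:,0])<.02)&(abs(P[:,1])<.06)&(P[:,2]<.03)&(P[:,2]>-.1)];print('finger pts max z tool',len(f),f.max(0) if len(f) else '',np.percentile(f[:,2],99) if len(f) else '')
go(s['position'],s['ee_rot'],[(.4025,-.2408,.2,188.4)])
E
```

```text
24.2 [ 0.402  -0.2406  0.1958] wf [-0.6 -0.1  0.1] w 0.0511 q [-0.62 -0.1   1.58 -0.    1.67 -2.34]
3029 ((401.88726806640625, -240.7218475341797), (136.62948608398438, 29.940597534179688), 8.41251277923584) 0.05427656124663593
2172 ((412.14080810546875, -239.49314880371094), (110.18901824951172, 29.94970703125), 8.799688339233398) 0.05427656124663593
-0.07 0.0374
-0.06 0.0423
-0.05 0.0447
-0.04 0.0467
-0.03 0.0489
-0.02 0.3121
-0.01 0.3053
0.0 0.2982
0.01 0.2899
0.02 0.0517
0.03 0.0521
0.04 0.0527
0.05 0.0528
0.06 0.0503
0.07 0.0456
finger pts max z tool 20931 [ 0.01748157  0.05999778 -0.02441381] -0.03114821285880388
[-0.0005, -0.0003, -0.0042] [0.07, -0.08, 0.13]
```

>>> arm_command([
  [0.6, 0, 0, 0.05, 0, 0, 0],
  [0.6, 0, 0, 0.1, 0, 0, 0],
  [0.6, 0, 0, 0.14, 0, 0, 0],
  [0.6, 0, 0, 0.17, 0, 0, 0],
  [0.6, 0, 0, 0.191, 0, 0, 0],
  [0.6, 0, 0, 0.191, 0, 0, 0],
  [0.6, 0, 0, 0.191, 0, 0, 0],
  [0.2, 0, 0, 0.191, 0, 0, 0],
  [0.2, 0, 0, 0.191, 0, 0, 0],
  [0.2, 0, 0, 0.191, 0, 0, 0],
  [0.2, 0, 0, 0.191, 0, 0, 0],
  [0.2, 0, 0, 0.191, 0, 0, 0],
  [0.2, 0, 0, 0.191, 0, 0, 0],
], force=60)

```text
clock: 25.55
position: [0.4033, -0.2415, 0.0077]
ee_rot: [-0.074, 0.997, -0.001, 0.001]
wrist_force: [-0.7, 1.8, 6.4]
grip_width: 0.0284
grasp_force: 60.7
```

```bash
python3 - <<'E'
from h import *
s=state();print(s['grasp_force'])
go(s['position'],s['ee_rot'],[(*tray(-.068,0),.13,93.3)])
E
```

```text
25.55 [ 0.4033 -0.2415  0.0077] wf [-0.7  1.8  6.4] w 0.0284 q [-0.62  0.07  1.8   0.    1.27 -2.34]
60.65722782164812
[-0.1095, 0.1735, -0.1224] [0.01, 0.18, 95.24]
```

The stapler is held, 28.4 mm wide at 60 N. I'll lift it, turn it and carry it over the front pocket.

>>> arm_command([
  [0, 0, 0, -0.03, 0, 0, 0],
  [0, 0, 0, -0.07, 0, 0, 0],
  [0, 0, 0, -0.11, 0, 0, 0],
  [0, 0, 0, -0.14, 0, 0, 0],
  [0, -0.01, 0.015, -0.14, 0, 0, 8],
  [0, -0.02, 0.03, -0.14, 0, 0, 16],
  [0, -0.03, 0.05, -0.14, 0, 0, 24],
  [0, -0.04, 0.07, -0.14, 0, 0, 32],
  [0, -0.05, 0.085, -0.14, 0, 0, 40],
  [0, -0.06, 0.1, -0.14, 0, 0, 48],
  [0, -0.07, 0.115, -0.14, 0, 0, 56],
  [0, -0.08, 0.13, -0.14, 0, 0, 64],
  [0, -0.09, 0.145, -0.14, 0, 0, 72],
  [0, -0.1, 0.16, -0.14, 0, 0, 80],
  [0, -0.1095, 0.1735, -0.14, 0, 0, 88],
  [0, -0.1095, 0.1735, -0.14, 0, 0, 95.2],
  [0, -0.1095, 0.1735, -0.14, 0, 0, 95.2],
  [0, -0.1095, 0.1735, -0.14, 0, 0, 95.2],
  [0, -0.1095, 0.1735, -0.14, 0, 0, 95.2],
])

```text
clock: 27.45
position: [0.4848, -0.0534, 0.146]
ee_rot: [0.686, 0.728, -0.0, -0.0]
wrist_force: [0.2, -0.5, -2.3]
grip_width: 0.0282
grasp_force: 60.4
```

```bash
python3 - <<'E'
from h import *
s=state();print(s['grasp_force'],s['ee_rot'].round(4))
p=tray(-.068,0)
w=snap('wrist','w10');T=cloud(w).reshape(-1,3)
for c,h in((tray(.054,-.04),.14),(tray(.054,.04),.14),(tray(-.006,0),.1)):
    m=T[(np.hypot(T[:,0]-c[0],T[:,1]-c[1])<.03)&(T[:,2]>h-.02)&(T[:,2]<h+.01)]
    if len(m):print(c.round(4),len(m),m.min(0).round(4),m.max(0).round(4))
go(s['position'],s['ee_rot'],[(*p,.0177,93.3)])
E
```

```text
27.45 [ 0.4848 -0.0534  0.146 ] wf [ 0.2 -0.5 -2.3] w 0.0282 q [-0.19 -0.03  1.6  -0.    1.56 -0.25]
60.37438737228513 [ 6.855e-01  7.281e-01 -1.000e-04 -0.000e+00]
[ 0.6097 -0.0863] 575 [ 0.6014 -0.0969  0.12  ] [ 0.6223 -0.0757  0.1379]
[ 0.6051 -0.0065] 764 [ 0.5948 -0.0184  0.12  ] [0.6143 0.0027 0.1386]
[ 0.5475 -0.0498] 996 [ 0.5356 -0.0601  0.08  ] [ 0.5608 -0.0343  0.1008]
[-0.0001, 0.0008, 0.1283] [-0.01, 0.0, 0.15]
```

View pics/w10.png

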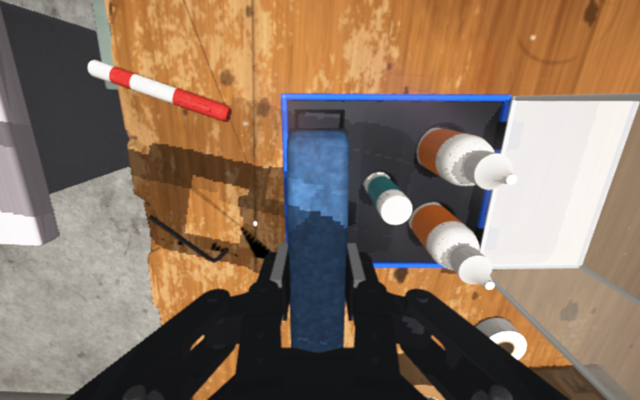

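All three are seated, with tops at 138, 138 and 100 mm, and the stapler lines up with its pocket. I'll lower it.

>>> arm_command([
  [0, 0, 0.0008, 0.03, 0, 0, 0],
  [0, 0, 0.0008, 0.06, 0, 0, 0],
  [0, 0, 0.0008, 0.085, 0, 0, 0],
  [0, 0, 0.0008, 0.1, 0, 0, 0],
  [0, 0, 0.0008, 0.107, 0, 0, 0],
  [0, 0, 0.0008, 0.114, 0, 0, 0],
  [0, 0, 0.0008, 0.12, 0, 0, 0],
  [0, 0, 0.0008, 0.125, 0, 0, 0],
  [0, 0, 0.0008, 0.129, 0, 0, 0],
  [0, 0, 0.0008, 0.13, 0, 0, 0],
  [0, 0, 0.0008, 0.13, 0, 0, 0],
  [0, 0, 0.0008, 0.13, 0, 0, 0],
])

```text
clock: 28.7
position: [0.4862, -0.0531, 0.0177]
ee_rot: [0.686, 0.727, 0.0, 0.0]
wrist_force: [-5.0, 0.6, 7.3]
grip_width: 0.0281
grasp_force: 61.8
```

>>> arm_command([
  [0.48, 0, 0, 0, 0, 0, 0],
  [0.48, 0, 0, 0, 0, 0, 0],
  [0.48, 0, 0, 0, 0, 0, 0],
  [0.48, 0, 0, 0, 0, 0, 0],
  [0.48, 0, 0, -0.03, 0, 0, 0],
  [0.48, 0, 0, -0.07, 0, 0, 0],
  [0.48, 0, 0, -0.12, 0, 0, 0],
  [0.48, 0, 0, -0.17, 0, 0, 0],
  [0.48, 0, 0, -0.22, 0, 0, 0],
  [0.48, 0, 0, -0.27, 0, 0, 0],
  [0.4, 0, 0, -0.312, 0, 0, 0],
  [0.4, 0, 0, -0.312, 0, 0, 0],
  [0.4, 0, 0, -0.312, 0, 0, 0],
])

```text
clock: 30.0
position: [0.4861, -0.0531, 0.3286]
ee_rot: [0.686, 0.727, 0.0, 0.001]
wrist_force: [-0.2, 0.8, -0.3]
grip_width: 0.0344
grasp_force: 0.0
```

```bash
python3 - <<'E'
from h import *
s=state();w=snap('wrist','w11');C=cloud(w);W=C.reshape(-1,3)
c=tray(-.068,0);d=(W[:,:2]-c)@np.array([[np.cos(np.radians(3.3)),-np.sin(np.radians(3.3))],[np.sin(np.radians(3.3)),np.cos(np.radians(3.3))]])
m=W[(abs(d[:,0])<.02)&(abs(d[:,1])<.09)&(W[:,2]>.04)&(W[:,2]<.1)]
print(len(m),m[:,2].max(),cv2.minAreaRect((m[:,:2]*1000).astype(np.float32)),c)
for n in('scene','top','wrist'):
    t=snap(n,'b_'+n);im=t['img'].astype(int);mm=(im[:,:,0]>140)&(im[:,:,1]<80)&(im[:,:,2]<80);p=cloud(t)[mm];p=p[(p[:,2]>.2)&(p[:,2]<.35)]
    if len(p):print(n,len(p),p.mean(0).round(4),p.min(0).round(4),p.max(0).round(4))
T=[(124,.335),(124,.24)]+[(107-241*np.cos(a)+10*np.sin(a)-10,.036+.241*np.sin(a)+.01*np.cos(a)-.037) for a in(1.55,1.4,1.25,1.1,.95,.8,.7,.6)]
go(s['position'],s['ee_rot'],[(*tray(x/1000,0),z,93.3) for x,z in T])
E
```

```text
30.0 [ 0.4861 -0.0531  0.3286] wf [-0.2  0.8 -0.3] w 0.0344 q [-0.18 -0.04  1.26 -0.    1.92 -0.24]
1689 0.06453231018602157 ((487.6710205078125, -49.64531707763672), (29.656227111816406, 135.74842834472656), 2.9999279975891113) [ 0.48561276 -0.05341435]
scene 52 [ 0.6772 -0.0429  0.2783] [ 0.6704 -0.0982  0.2449] [0.719  0.0019 0.2834]
top 9 [ 0.6767 -0.0632  0.2784] [ 0.6736 -0.0858  0.2731] [ 0.679  -0.0009  0.2817]
wrist 1219 [ 0.6768 -0.0405  0.2791] [ 0.6708 -0.0907  0.2752] [0.6832 0.0048 0.2823]
[-0.0004, 0.1915, -0.0061] [0.1, 0.03, 0.04]
[-0.0004, 0.1913, 0.0889] [0.1, 0.03, 0.04]
[-0.0004, 0.1693, 0.0887] [0.1, 0.03, 0.04]
[-0.0003, 0.1332, 0.0906] [0.1, 0.03, 0.04]
[-0.0003, 0.0978, 0.0979] [0.1, 0.03, 0.04]
[-0.0003, 0.0639, 0.1104] [0.1, 0.03, 0.04]
[-0.0002, 0.0322, 0.1278] [0.1, 0.03, 0.04]
[-0.0002, 0.0035, 0.1497] [0.1, 0.03, 0.04]
[-0.0002, -0.0137, 0.1666] [0.1, 0.03, 0.04]
[-0.0002, -0.0291, 0.1852] [0.1, 0.03, 0.04]
```

The stapler is seated, its top at 64.5 mm and yaw 3.0°. The bar is at (.677,-.041,.279). I'll straddle it next.

>>> arm_command([
  [0.4, 0, 0.05, -0.006, 0, 0, 0],
  [0.4, 0, 0.1, -0.006, 0, 0, 0],
  [0.4, 0, 0.15, -0.006, 0, 0, 0],
  [0.4, 0, 0.185, -0.006, 0, 0, 0],
  [0.4, 0, 0.1917, -0.006, 0, 0, 0],
  [0.4, 0, 0.1917, -0.006, 0, 0, 0],
  [0.4, 0, 0.1917, 0.03, 0, 0, 0],
  [0.4, 0, 0.1917, 0.06, 0, 0, 0],
  [0.4, 0, 0.1917, 0.08, 0, 0, 0],
  [0.4, 0, 0.1917, 0.088, 0, 0, 0],
  [0.4, 0, 0.1917, 0.088, 0, 0, 0],
])

```text
clock: 31.3
position: [0.6763, -0.0419, 0.2396]
ee_rot: [0.686, 0.727, -0.0, -0.001]
wrist_force: [0.3, -0.5, 0.2]
grip_width: 0.0339
grasp_force: 0.0
```

```bash
python3 - <<'E'
from h import *
s=state();snap('wrist','w12')
t=snap('scene','s3');a=cv2.resize(t['img'][60:210,200:400],None,fx=3,fy=3)
b=cv2.resize(load('w12')['img'],(600,375));a=a[:, :600]
cv2.imwrite('pics/c3.png',cv2.resize(np.vstack([a,b]),None,fx=.7,fy=.7)[:,:,::-1])
E
```

```text
31.3 [ 0.6763 -0.0419  0.2396] wf [ 0.3 -0.5  0.2] w 0.0339 q [-0.12  0.5   0.8  -0.    1.84 -0.17]
```

View pics/c3.png

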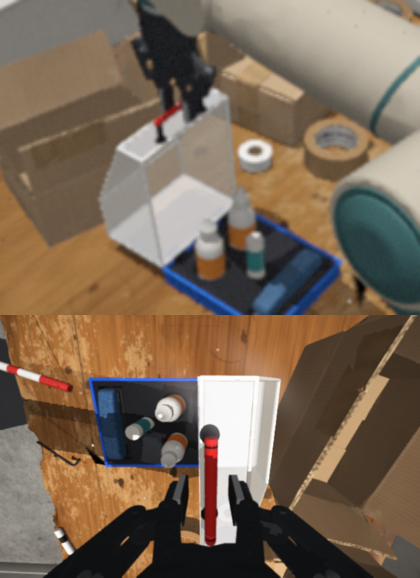

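The bar sits between the open fingers, at (210,480) in the picture. I'll pull it over along the arc.

>>> arm_command([
  [0.4, 0, -0.01, 0, 0, 0, 0],
  [0.4, 0, -0.022, 0, 0, 0, 0],
  [0.4, 0, -0.04, 0.001, 0, 0, 0],
  [0.4, 0, -0.058, 0.002, 0, 0, 0],
  [0.4, 0, -0.076, 0.005, 0, 0, 0],
  [0.4, 0, -0.094, 0.009, 0, 0, 0],
  [0.4, 0, -0.111, 0.015, 0, 0, 0],
  [0.4, 0, -0.128, 0.0215, 0, 0, 0],
  [0.4, 0, -0.144, 0.03, 0, 0, 0],
  [0.4, 0, -0.159, 0.039, 0, 0, 0],
  [0.4, 0, -0.174, 0.05, 0, 0, 0],
  [0.4, 0, -0.188, 0.061, 0, 0, 0],
  [0.4, 0, -0.197, 0.069, 0, 0, 0],
  [0.4, 0, -0.205, 0.078, 0, 0, 0],
  [0.4, 0, -0.205, 0.078, 0, 0, 0],
])

```text
clock: 32.9
position: [0.4724, -0.054, 0.1631]
ee_rot: [0.686, 0.727, 0.0, 0.001]
wrist_force: [-0.6, -0.7, -0.1]
grip_width: 0.0344
grasp_force: 0.0
```

```bash
python3 - <<'E'
from h import *
s=state()
for n in('scene','wrist'):
    t=snap(n,'d_'+n);im=t['img'].astype(int);mm=(im[:,:,0]>140)&(im[:,:,1]<80)&(im[:,:,2]<80);p=cloud(t)[mm];p=p[(p[:,2]>.1)&(p[:,2]<.35)]
    if len(p):print(n,len(p),np.median(p,0).round(4),p.min(0).round(4),p.max(0).round(4))
print(tray(-.071,0))
E
```

```text
32.9 [ 0.4724 -0.054   0.1631] wf [-0.6 -0.7 -0.1] w 0.0344 q [-0.19 -0.07  1.62 -0.    1.6  -0.25]
scene 15 [ 0.4799 -0.0182  0.2034] [ 0.4765 -0.0311  0.1978] [ 0.4832 -0.007   0.205 ]
wrist 669 [ 0.4836 -0.0169  0.2028] [ 0.4782 -0.1021  0.1984] [ 0.4921 -0.0062  0.2049]
[ 0.48261773 -0.05358705]
```

>>> arm_command([
  [0.4, 0, 0, -0.02, 0, 0, 0],
  [0.4, 0, 0, -0.05, 0, 0, 0],
  [0.4, 0, 0, -0.065, 0, 0, 0],
  [0, 0, 0, -0.065, 0, 0, 0],
  [0, 0, 0.0095, -0.065, 0, 0, 0],
  [0, 0, 0.0095, -0.065, 0, 0, 0],
  [0, 0, 0.0095, -0.065, 0, 0, 0],
  [0, 0, 0.0095, -0.065, 0, 0, 0],
])

```text
clock: 33.8
position: [0.4817, -0.0532, 0.2261]
ee_rot: [0.686, 0.727, -0.001, -0.001]
wrist_force: [-0.7, 0.0, 0.5]
grip_width: 0.0
grasp_force: 0.0
```

```bash
python3 - <<'E'
from h import *
s=state()
t=snap('wrist','e');im=t['img'].astype(int);mm=(im[:,:,0]>140)&(im[:,:,1]<80)&(im[:,:,2]<80);p=cloud(t)[mm];p=p[(p[:,2]>.1)&(p[:,2]<.35)]
if len(p):print(len(p),np.median(p,0).round(4),p.min(0).round(4),p.max(0).round(4))
A=[.7,.6,.5,.4,.3,.2,.1,.05,0,-.02]
go(s['position'],s['ee_rot'],[(*tray((107-241*np.cos(a)+10*np.sin(a))/1000,0),.036+.241*np.sin(a)+.01*np.cos(a)-.021,93.3) for a in A])
E
```

```text
33.8 [ 0.4817 -0.0532  0.2261] wf [-0.7  0.   0.5] w 0.0 q [-0.19 -0.06  1.48 -0.    1.73 -0.24]
425 [ 0.4835 -0.0195  0.2028] [ 0.4786 -0.0337  0.1998] [ 0.4885 -0.0061  0.2048]
[-0.0005, 0.0011, 0.0482] [-0.1, -0.02, 0.04]
[-0.0005, -0.0143, 0.0668] [-0.1, -0.02, 0.04]
[-0.0005, -0.0277, 0.0868] [-0.1, -0.02, 0.04]
[-0.0005, -0.039, 0.1081] [-0.1, -0.02, 0.04]
[-0.0005, -0.0482, 0.1304] [-0.1, -0.02, 0.04]
[-0.0005, -0.0551, 0.1535] [-0.1, -0.02, 0.04]
[-0.0005, -0.0596, 0.1772] [-0.1, -0.02, 0.04]
[-0.0005, -0.061, 0.1892] [-0.1, -0.02, 0.04]
[-0.0005, -0.0618, 0.2012] [-0.1, -0.02, 0.04]
[-0.0005, -0.0619, 0.206] [-0.1, -0.02, 0.04]
```

>>> arm_command([
  [0, 0, 0.001, 0.03, 0, 0, 0],
  [0, 0, 0.001, 0.048, 0, 0, 0],
  [0, 0, -0.007, 0.057, 0, 0, 0],
  [0, 0, -0.014, 0.067, 0, 0, 0],
  [0, 0, -0.021, 0.077, 0, 0, 0],
  [0, 0, -0.028, 0.087, 0, 0, 0],
  [0, 0, -0.034, 0.0975, 0, 0, 0],
  [0, 0, -0.039, 0.108, 0, 0, 0],
  [0, 0, -0.044, 0.119, 0, 0, 0],
  [0, 0, -0.048, 0.13, 0, 0, 0],
  [0, 0, -0.052, 0.142, 0, 0, 0],
  [0, 0, -0.055, 0.1535, 0, 0, 0],
  [0, 0, -0.0575, 0.165, 0, 0, 0],
  [0, 0, -0.0596, 0.177, 0, 0, 0],
  [0, 0, -0.061, 0.189, 0, 0, 0],
])

```text
clock: 35.35
position: [0.421, -0.0569, 0.037]
ee_rot: [0.686, 0.727, 0.0, 0.0]
wrist_force: [-0.4, -0.2, 1.3]
grip_width: -0.0006
grasp_force: 0.5
```

```bash
python3 - <<'E'
from h import *
s=state()
t=snap('wrist','f');im=t['img'].astype(int);mm=(im[:,:,0]>140)&(im[:,:,1]<80)&(im[:,:,2]<80);p=cloud(t)[mm];p=p[(p[:,2]>.02)&(p[:,2]<.35)&(p[:,1]>-.12)&(p[:,1]<.02)]
if len(p):print(len(p),np.median(p,0).round(4),p.min(0).round(4),p.max(0).round(4))
E
```

```text
35.35 [ 0.421  -0.0569  0.037 ] wf [-0.4 -0.2  1.3] w -0.0006 q [-0.22 -0.1   1.9  -0.    1.34 -0.28]
438 [ 0.4196 -0.0195  0.0579] [ 0.415  -0.1048  0.0533] [ 0.426  -0.0095  0.0605]
```

>>> arm_command([
  [0, 0, -0.0005, 0.005, 0, 0, 0],
  [0, 0, -0.0008, 0.009, 0, 0, 0],
  [0, 0, -0.0008, 0.012, 0, 0, 0],
  [0, 0, -0.0008, 0.014, 0, 0, 0],
  [0, 0, -0.0008, 0.014, 0, 0, 0],
  [0, 0, -0.0008, 0.014, 0, 0, 0],
])

```text
clock: 36.0
position: [0.4208, -0.057, 0.0276]
ee_rot: [0.686, 0.727, 0.0, 0.0]
wrist_force: [-16.7, 4.0, 30.3]
grip_width: -0.0
grasp_force: 15.4
```

A 30 N reaction means the cover is on its stop. I'll back off straight up and check.

>>> arm_command([
  [0, 0, 0, -0.01, 0, 0, 0],
  [0, 0, 0, -0.04, 0, 0, 0],
  [0, 0, 0, -0.09, 0, 0, 0],
  [0, 0, 0, -0.14, 0, 0, 0],
  [0, 0, 0, -0.19, 0, 0, 0],
  [0, 0, 0, -0.22, 0, 0, 0],
  [0, 0, 0, -0.22, 0, 0, 0],
  [0, 0, 0, -0.22, 0, 0, 0],
])

```text
clock: 36.8
position: [0.4206, -0.0569, 0.2442]
ee_rot: [0.686, 0.727, 0.0, 0.001]
wrist_force: [0.4, 0.2, -1.1]
grip_width: -0.0002
grasp_force: 0.0
```

```bash
python3 - <<'E'
from h import *
s=state()
for n in('wrist','scene','top'):
    t=snap(n,'g_'+n);im=t['img'].astype(int);mm=(im[:,:,0]>130)&(im[:,:,1]<80)&(im[:,:,2]<80);p=cloud(t)[mm];p=p[(p[:,2]>.02)&(p[:,2]<.35)&(p[:,1]>-.12)&(p[:,1]<.02)&(p[:,0]<.45)]
    if len(p):print(n,len(p),np.median(p,0).round(4),p.min(0).round(4),p.max(0).round(4))
E
```

```text
36.8 [ 0.4206 -0.0569  0.2442] wf [ 0.4  0.2 -1.1] w -0.0002 q [-0.22 -0.24  1.61 -0.    1.78 -0.28]
wrist 390 [ 0.4208 -0.0463  0.0492] [ 0.4151 -0.1057  0.0434] [ 0.4263 -0.0098  0.0518]
scene 65 [ 0.4185 -0.0483  0.0492] [ 0.413  -0.0952  0.0439] [ 0.4266 -0.0097  0.0543]
```

View pics/g_wrist.png

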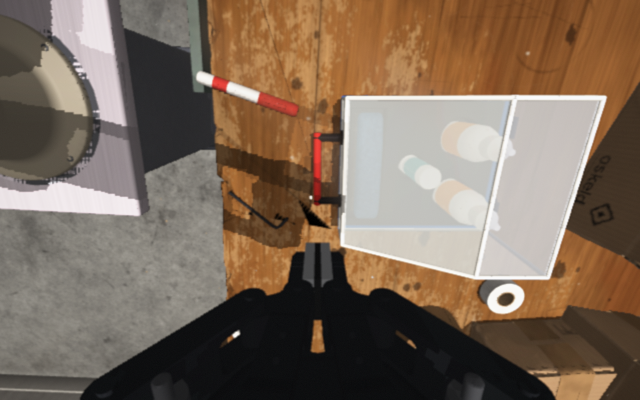

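The cover is shut, with the bar at (318,168) and its top at 51 mm. The bottles, glue stick and stapler are all in place under it, so I'm handing in.

```bash
python3 -c "
from h import *
print(ctrl.sign_off())"
```

```text
the job is handed in; nothing more can be done
None
```

The kit tray is made up and handed in at 36.8 s: both bottles, then the glue stick, then the stapler measured seated on their pocket floors, and the cover is shut (bar top 51 mm above the bench); sign-off gave no verdict, and I did not re-measure the tape measure, tin, mug or tape roll, though no move came near them.

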